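Build up the tube carousel on the keyed spindle of a bench rotator

TASK

Set up the tilted tube rotator for long tubes: turn the tall spacer so that the flat in its bore matches the flat of the drive shaft and slide it all the way down onto the lower plate, then fit the loose tube plate, hub up and turned to the key in the same way, fully down onto the spacer. Let go of both, and leave the short spacer, the beaker and the wash bottle where they are.

Things in the scene. Friction and masses are not known exactly. Their poses are not given: they have to be found in the camera images.
- spindle_seat (a point): Drive spindle of the white bench rotator, leaning 30 degrees from vertical towards the robot. The point lies on its axis, on the upper face of the rotator's own lower tube plate (124 mm across, 8 pockets), about 134 mm above the bench; z points up along the steel shaft, x away from the shaft's flat, y along the flat. A gearbox holds it still: it turns only under a twist over about 0.3 N m.
- shaft_tip (a point): End of the steel shaft on its axis, 70 mm along z from the seat; same axes as the seat. The shaft is D-shaped: radius 13 mm, with one flat 6.5 mm from the axis on the -x side. Its last 12 mm taper to a nose of radius 8.5 mm with the flat 3.5 mm from the axis.
- tall_spacer_center (a point): Tall aluminium spacer, 42 mm high, upright on the bench; the point is its centre, z up. 44 mm in diameter with two parallel grip flats 36 mm apart (facing +y and -y, each 25 mm wide). A D-shaped bore runs right through: radius 14 mm, one flat 7.1 mm from the axis on the -x side. Fitted: its axes lie along the spindle's and its centre is 21 mm above the seat. About 90 g.
- plate_hub (a point): Loose white tube plate lying on the bench: disc 124 mm across, 6 mm thick, eight 18.5 mm holes; its hub (44 mm, two grip flats 36 mm apart facing +y and -y) stands 32 mm above the disc. The point is on the axis, 22 mm above the underside, 16 mm below the hub's top; z up. D-bore right through, flat on the -x side, as in the spacer. Fitted: axes along the spindle's, point 64 mm above the seat. About 140 g.
- plate_mark (a point): Outer end of a thin line engraved on the top of the loose tube plate from hub to rim, on the side of the bore's flat (-x), 58 mm from the axis.
- short_spacer_center (a point): Short aluminium spacer, 22 mm high, otherwise like the tall one; the point is its centre. The two spacers stand near each other and may be in either order, beside fixed tube racks whose tubes reach 130 mm above the bench and, farther back, a taller fixed stock bottle: travel above these. Leave it.
- beaker: Empty clear beaker, 73 mm wide, 94 mm high, loose on the bench; the point is the centre of its underside. Leave it.
- wash_bottle: White wash bottle with a bent spout, 66 x 113 mm, 214 mm high, loose on the bench; the point is on its underside. Leave it.

How it is judged:
By the outcome, as a careful person would: the job done as asked, in the order asked, and still so for the second after the job is handed in, with the robot touching nothing.
It also fails if it takes over 59 s, if anything falls off the work surface, if the arm or the gripper's body presses on something with over 40 N, if the wrist force passes 120 N, or if a joint passes its speed limit or range.

ROBOT

A 6-joint arm with a two-finger parallel gripper is mounted at the origin on the work surface; the furniture and walls round the work are solid. World frame = base frame: x ahead of the robot, y to its left, z up, the work surface at z = 0. Lengths are in m, angles in rad, forces in N, time in s.
With the tool pointing down it reaches from about 0.4 to 0.825 m from the base axis. Payload 7 kg.
Tool frame: the origin (TCP) lies at the very end of the fingers, on their centre line; the grasp point (between the pads) lies 19 mm behind it; z points along the fingers, x is the direction in which the jaws open and shut, and the axes are right-handed (so a half turn about z gives the same grasp; the last joint's range is limited). The gripper opens to 88 mm and grips with 3 to 60 N. Pads are 19 mm wide; open, the fingers measure 130 mm over their backs; the gripper's body (78 mm by 193 mm) begins 47 mm behind the grasp point.
Start: joints at [-0.904, 0.359, 0.012, 0, -1.224, -0.288], TCP at [0.25, -0.627, 0.227] pointing down, gripper open.
Joint ranges: [-3.07, 3.07], [-1.43, 2.12], [-1.02, 1.25], [-3.03, 1.67], [-3.05, -0], [-3.03, 3.03]. Speed limits (rad/s): [2.39, 2.39, 3.01, 3.14, 3.14, 3.14].

INTERFACE

Orientations are given as [roll, pitch, yaw] about the fixed x, y, z axes, in that order (R = Rz(yaw) Ry(pitch) Rx(roll)).
In Python, from station import telemetry, grab_frame, arm, regions_of, pinpoint gives the robot as it stands. The module is installed in compiled form; this text tells all that it offers.
- The arm moves only by the shell command python3 -m inch 'ROWS' [FORCE]. ROWS is text: rows parted by semicolons, each of 7 numbers parted by spaces: the opening, from 0 (shut) to 1 (fully open), then the shift along the world's x, y, z in cm, then the turn, a rotation vector about the world's x, y, z in degrees. A call has 1 to 12 rows; each row is the pose to reach, as a shift and turn from the pose measured when the call began; what a row does not reach only later rows make up. A row lasts 1/8 s, in which the tool goes at most 62.5 mm and 10.7 degrees, less where a joint would pass 70% of its speed; a pose out of reach is approached as far as the arm can. A call with a gripper value outside its range is refused whole. The fingers move at their own pace and stop on an object; FORCE is the grip in N (left out, the last holds). Time passes only in rows, so rows that repeat a pose let the fingers close. It gives the time, the measured TCP pose, the force and the opening at its end, in the units of the state.
- telemetry.get_state(): the state, without advancing time (a new reading comes with each control period).
- grab_frame(name): name is "side" or "top" or "wrist"; returns a dict with "pixels" (400x640x3 uint8, red, green, blue), "fx", "fy", "cx", "cy" (pixels), "R" (3x3) and "t" (3): a world point X has camera coordinates R X + t. Camera axes: x right, y down, z forward; pixel columns grow to the right and rows downward; lengths in m; the calibration is good to about 2 mm. A picture is of the moment at which its call begins. There is no depth.
- arm.job_done(): hands the job in, once; it reports no verdict.
Trained networks look in the newest picture that a camera, given by its name, has taken for a name from the list of things; names that differ only in an ending like _2 or _b are one class to them, and where a whole thing is asked for, a point or a joint stands for the part that bears it (a point fixed in the world has none). Each returns a list of dicts, best first, with "p" (0 to 1); they miss things now and then, are a little off and sometimes report something else, mostly with a low value. They report only what shows in the picture. A call takes as long as a camera call.
- regions_of(camera, name): "pixels" (400x640 bool, what is visible of it) and "bbox" ([left, top, right, bottom] in pixels, round what is visible of it).
- pinpoint(camera, name): "location" ([column, row] in pixels: a listed point, or the origin of a listed thing).
The state is a dict: "t": time; "q": joint angles; "qd": joint speeds; "joint_efforts": joint torques, N m; "eef_pos": TCP position; "ee_rot": TCP orientation; "force": force on the tool from outside, world axes, zero at the start; "moment": the same for the moment, N m; "width": finger opening in m.
Only numpy, scipy, OpenCV 4.12 (cv2) and the standard library are available. Lean on these libraries where they do the work, as an engineer would, in place of code of your own. Each camera call takes 0.05 s, during which the arm holds its last target. There are 200 camera calls.

## Working session

There is one attempt and no reset: what is moved stays moved. The work goes in short steps, Python scripts to look and compute and a shell command to move; the robot and the scene stay as the last step left them, time stands still between calls to the robot, and variables do not carry over. Pictures are saved under pics/ and viewed, about 8 in all and at most 12, crops included, and the job is handed in when it is done.

```bash
mkdir -p pics
cat > h.py <<'E'
import numpy as np, cv2
from station import telemetry, grab_frame, arm, regions_of, pinpoint
def ray(f,px):
    R=np.array(f["R"]);t=np.array(f["t"])
    d=R.T@np.array([(px[0]-f["cx"])/f["fx"],(px[1]-f["cy"])/f["fy"],1]);return -R.T@t,d/np.linalg.norm(d)
def onz(f,px,z):
    c,d=ray(f,px);return c+d*(z-c[2])/d[2]
def tri(rs):
    A=0;b=0
    for c,d in rs:
        P=np.eye(3)-np.outer(d,d);A=A+P;b=b+P@c
    X=np.linalg.solve(A,b);return X,[round(1e3*np.linalg.norm((np.eye(3)-np.outer(d,d))@(X-c)),1) for c,d in rs]
def proj(f,X):
    p=np.array(f["R"])@X+np.array(f["t"]);return np.array([f["fx"]*p[0]/p[2]+f["cx"],f["fy"]*p[1]/p[2]+f["cy"]])
def save(f,n): cv2.imwrite("pics/"+n,f["pixels"][:,:,::-1])
E
python3 - <<'E'
from h import *
np.set_printoptions(precision=4,suppress=True)
fs={c:grab_frame(c) for c in("side","top")}
N=["spindle_seat","shaft_tip","tall_spacer_center","plate_hub","plate_mark","short_spacer_center","beaker","wash_bottle"]
for c,f in fs.items(): save(f,c+"0.png"); print(c,ray(f,(320,200)),f["fx"])
for n in N:
    o={c:pinpoint(c,n) for c in fs}
    for c in fs: print(n,c,[(np.round(d["location"],1),round(d["p"],2)) for d in o[c][:2]])
    if all(o.values()): print(tri([ray(fs[c],o[c][0]["location"]) for c in fs]))
E
python3 -c "
import cv2,numpy as np
cv2.imwrite('pics/both.png',cv2.resize(np.vstack([cv2.imread('pics/%s0.png'%c) for c in('side','top')]),None,fx=.75,fy=.75))"
```

```text
side (array([-0.0562,  0.7999,  0.8282]), array([ 0.4772, -0.6529, -0.5882])) 438.788381355625
top (array([0.357 , 0.0181, 1.0047]), array([ 0.1571,  0.0131, -0.9875])) 362.7288460648801
spindle_seat side [(array([309.9, 189.5]), 0.79)]
spindle_seat top [(array([330.2, 174. ]), 0.88)]
(array([0.56  , 0.0054, 0.1336]), [np.float64(0.7), np.float64(0.7)])
shaft_tip side [(array([317.5, 172.1]), 0.78)]
shaft_tip top [(array([329.2, 181.8]), 0.81)]
(array([0.5274, 0.0095, 0.2045]), [np.float64(1.5), np.float64(1.5)])
tall_spacer_center side [(array([265. , 288.5]), 0.93)]
tall_spacer_center top [(array([227.6, 210. ]), 0.68), (array([412.2, 248.1]), 0.34)]
(array([0.4837, 0.2843, 0.0278]), [np.float64(3.1), np.float64(3.1)])
plate_hub side [(array([393.1, 196.8]), 0.94), (array([235.6, 278.4]), 0.3)]
plate_hub top [(array([423.5, 228.9]), 0.76)]
(array([ 0.4341, -0.2558,  0.0093]), [np.float64(6.3), np.float64(6.3)])
plate_mark side [(array([400.2, 207.9]), 0.59), (array([344.9, 262. ]), 0.31)]
plate_mark top [(array([412.9, 246.9]), 0.82)]
(array([ 0.3883, -0.2257,  0.0033]), [np.float64(2.6), np.float64(2.6)])
short_spacer_center side [(array([232.7, 276.8]), 0.8), (array([326. , 180.7]), 0.36)]
short_spacer_center top [(array([228.1, 168.9]), 0.68)]
(array([0.5984, 0.2916, 0.0067]), [np.float64(2.9), np.float64(2.9)])
beaker side [(array([341.9, 261. ]), 0.89)]
beaker top [(array([309. , 243.7]), 0.91)]
(array([ 0.4009,  0.0635, -0.0061]), [np.float64(7.1), np.float64(7.1)])
wash_bottle side [(array([326.5, 181.1]), 0.77)]
wash_bottle top [(array([420.5, 145.6]), 0.58)]
(array([ 0.6898, -0.2616, -0.0329]), [np.float64(0.7), np.float64(0.7)])
```

View pics/both.png

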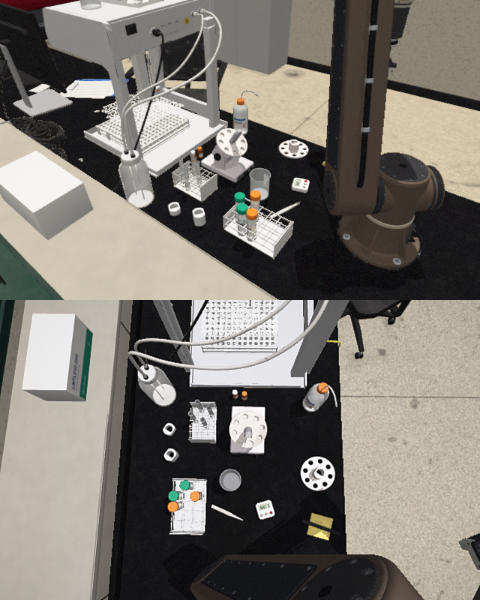

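Run:
```python
from h import *
np.set_printoptions(precision=4,suppress=True)
s=telemetry.get_state();print(s)
f=grab_frame("wrist");c,d=ray(f,(320,200));print(c,d,f["fx"],np.array(f["R"]))
```

```text
{'t': 0.9, 'q': array([-0.9039,  0.3586,  0.0119, -0.    , -1.2241, -0.2881]), 'qd': array([ 0.001 ,  0.0022, -0.0014, -0.0011,  0.0013,  0.0002]), 'joint_efforts': array([ -0.0007, -58.235 ,  29.3306,   7.0024,   0.0126,  -0.    ]), 'eef_pos': array([ 0.2496, -0.6271,  0.2266]), 'ee_rot': array([-3.1416, -0.    ,  1.9496]), 'force': array([-0.0746,  0.625 ,  0.4094]), 'moment': array([ 0.0692,  0.0234, -0.0104]), 'width': 0.08761091843913599}
[ 0.1843 -0.6533  0.3857] [ 0.2437  0.1007 -0.9646] 325.8552725929113 [[-0.37    0.929   0.0009]
 [ 0.896   0.3566  0.2644]
 [ 0.2454  0.0986 -0.9644]]
```

```bash
python3 -m inch '1 3 6 1 0 0 -8; 1 6 12 1.5 0 0 -16; 1 9 18 1.5 0 0 -22; 1 12 24 1.5 0 0 -22; 1 14 31 1.5 0 0 -22; 1 15 37 1.5 0 0 -22; 1 15 37 1.5 0 0 -22'
python3 - <<'E'
from h import *
np.set_printoptions(precision=4,suppress=True)
f=grab_frame("wrist");save(f,"w1.png");print(ray(f,(320,200)))
for n,z in(("plate_hub",.022),("plate_mark",.006)):
    for d in pinpoint("wrist",n)[:2]: print(n,d["p"],d["location"],onz(f,d["location"],z))
print(telemetry.get_state()["q"])
E
```

```text
t: 1.82
eef_pos: [0.4, -0.2546, 0.2421]
ee_rot: [3.14, -0.0, 1.568]
force: [0.1, -0.1, 0.8]
width: 0.0874
(array([ 0.3294, -0.2543,  0.4011]), array([ 0.2646,  0.0027, -0.9644]))
plate_hub 0.91 [320.6, 200.7] [ 0.4343 -0.2525  0.022 ]
plate_mark 0.72 [347.6, 161.3] [ 0.3891 -0.2195  0.006 ]
[-0.1535  0.0114 -0.3878  0.     -1.1703 -1.4196]
```

View pics/w1.png

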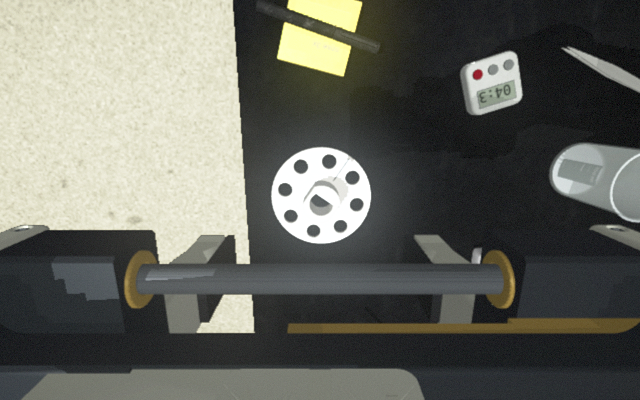

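```bash
python3 -m inch '1 2 6 4.3 0 -5 0; 1 4 12 4.5 0 -10 0; 1 6 18 4.5 0 -15 0; 1 9 23 4.5 0 -15 0; 1 10.5 26.5 4.5 0 -15 0; 1 10.5 26.5 4.5 0 -15 0'
python3 - <<'E'
from h import *
np.set_printoptions(precision=4,suppress=True)
f=grab_frame("wrist");save(f,"w2.png");print(ray(f,(320,200)))
import pickle;pickle.dump(f,open("w2.pkl","wb"))
for n in("spindle_seat","shaft_tip"):
    for d in pinpoint("wrist",n)[:2]: print(n,d["p"],d["location"],ray(f,d["location"])[1])
cv2.imwrite("pics/w2c.png",cv2.resize(f["pixels"][60:300,160:480,::-1],None,fx=2.5,fy=2.5,interpolation=2))
E
```

```text
t: 2.72
eef_pos: [0.5062, 0.0109, 0.2869]
ee_rot: [2.879, 0.0, 1.571]
force: [-1.5, -0.2, -0.5]
width: 0.0875
(array([0.3973, 0.0111, 0.4221]), array([ 0.5048,  0.0032, -0.8632]))
spindle_seat 0.63 [313.0, 198.7] [ 0.5013 -0.0183 -0.8651]
spindle_seat 0.62 [84.3, 45.9] [ 0.0736 -0.5455 -0.8349]
shaft_tip 0.67 [310.9, 196.5] [ 0.4953 -0.0248 -0.8683]
```

View pics/w2c.png

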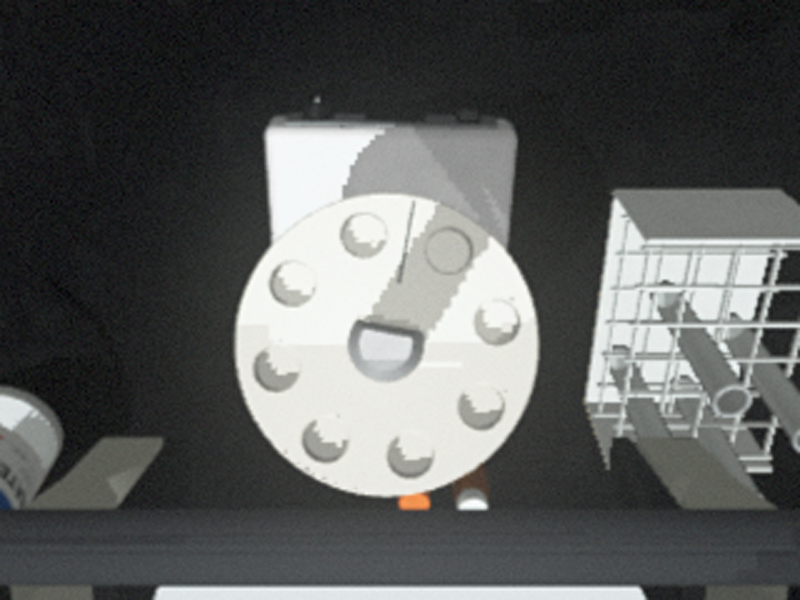

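```bash
python3 -m inch '1 -1 6 0 0 5 0; 1 -2.5 12 0 0 10 0; 1 -4 18 0 0 15 0; 1 -5.6 24 -2 0 15 0; 1 -5.6 27.3 -4.7 0 15 0; 1 -5.6 27.3 -4.7 0 15 0'
python3 - <<'E'
from h import *
import pickle
np.set_printoptions(precision=4,suppress=True)
f=grab_frame("wrist");save(f,"w3.png");print(ray(f,(320,200)))
pickle.dump(f,open("w3.pkl","wb"))
for n,z in(("tall_spacer_center",.021),("short_spacer_center",.011)):
    for d in pinpoint("wrist",n)[:2]: print(n,d["p"],d["location"],onz(f,d["location"],z))
a=cv2.resize(f["pixels"][60:300,160:480,::-1],(480,360),interpolation=2)
ix=proj(f,np.array([.4837,.2843,.042])).astype(int);print(ix)
b=cv2.resize(f["pixels"][ix[1]-30:ix[1]+30,ix[0]-40:ix[0]+40,::-1],(480,360),interpolation=0)
g=pickle.load(open("w2.pkl","rb"));
c=cv2.resize(g["pixels"][135:225,275:355,::-1],(320,360),interpolation=2)
d=np.hstack([b,c]);print(d.shape)
cv2.imwrite("pics/w3c.png",np.hstack([b,c]))
E
```

```text
t: 3.62
eef_pos: [0.4483, 0.281, 0.2374]
ee_rot: [-3.139, 0.004, 1.568]
force: [-0.4, -0.8, 0.4]
width: 0.0879
(array([0.3783, 0.282 , 0.3967]), array([ 0.2609, -0.0009, -0.9654]))
tall_spacer_center 0.62 [320.1, 208.9] [0.491  0.2817 0.021 ]
[322 208]
(360, 800, 3)
```

View pics/w3c.png

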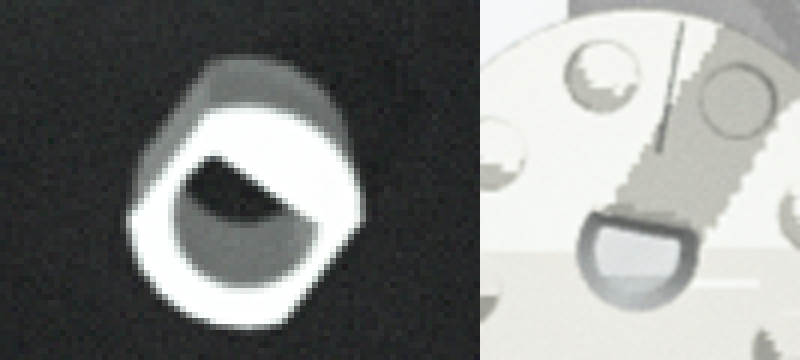

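```bash
cat > fit.py <<'E'
from h import *
import pickle
from scipy.spatial.transform import Rotation as Ro
np.set_printoptions(precision=4,suppress=True)
g=pickle.load(open("w2.pkl","rb"));c,d=ray(g,(314.5,198));seat=c+.3317*d
z=-d; Rc=np.array(g["R"]);a=np.radians(10)
x=-np.sin(a)*Rc[0]+np.cos(a)*Rc[1];x-=z*(x@z);x/=np.linalg.norm(x);y=np.cross(z,x)
Rt=np.c_[y,x,-z]
def goal(s,frm=None):
    P=seat+s*z;st=telemetry.get_state();R0=Ro.from_euler("xyz",st["ee_rot"])
    return (P-st["eef_pos"])*100,np.degrees((Ro.from_matrix(Rt)*R0.inv()).as_rotvec())
E
python3 - <<'E'
from fit import *
print(seat,z,x,Ro.from_matrix(Rt).as_euler("xyz",degrees=True))
f=pickle.load(open("w3.pkl","rb"));m=(f["pixels"].min(2)>200).astype(np.uint8)
m[:,:290]=0;m[:,350:]=0;m[:170]=0;m[245:]=0
k=max(cv2.findContours(m,0,1)[0],key=cv2.contourArea)
P=np.array([onz(f,p[0],.042)[:2] for p in k])*1e4
print(cv2.minAreaRect(P.astype(np.float32)),cv2.minEnclosingCircle(P.astype(np.float32)))
print(telemetry.get_state()["eef_pos"],goal(95))
E
```

```text
[0.5629 0.0065 0.1348] [-0.4994  0.0137  0.8662] [ 0.852  -0.1733  0.494 ] [150.3057  -4.2941  80.9471]
((4907.7470703125, 2843.56640625), (357.8640441894531, 434.63018798828125), 53.79831314086914) ((4907.16015625, 2843.140625), 217.80686950683594)
[0.4495 0.28   0.2405] (array([-4733.3097,   102.9113,  8218.7293]), array([  1.8168, -29.9013,  -9.7097]))
```

Run:
```python
from fit import *
f=grab_frame("top");h=cv2.cvtColor(f["pixels"],cv2.COLOR_RGB2HSV)
S=np.array([.4907,.2843]);u=np.array([np.cos(np.radians(53.8)),np.sin(np.radians(53.8))]);v=np.array([u[1],-u[0]])
for nm,lo,hi in(("green",70,95),("orange",5,18)):
    m=cv2.inRange(h,(lo,130,60),(hi,255,255));m[:,:200]=0;m[:,300:]=0;m[330:]=0;m[:220]=0
    n,l,s,c=cv2.connectedComponentsWithStats(m)
    for i in range(1,n):
        if s[i,4]>20:
            P=onz(f,c[i],.125)[:2];print(nm,c[i],s[i],P,"along jaw %.3f across %.3f"%((P-S)@u,(P-S)@v))
for px in((252,136),(289,136),(252,193),(289,193),(224,237),(276,237)):
    P=onz(f,px,.08)[:2];print(px,P,"along %.3f across %.3f"%((P-S)@u,(P-S)@v))
cv2.imwrite("pics/t2.png",cv2.resize(f["pixels"][120:330,180:330,::-1],None,fx=2.8,fy=2.8,interpolation=2))
```

```text
green [246.1473 246.6434] [240 240  13  13 129] [0.3802 0.2063] along jaw -0.128 across -0.043
green [230.5127 260.7025] [224 254  14  14 158] [0.346  0.2424] along jaw -0.119 across -0.092
orange [259.5634 261.4014] [253 255  14  14 142] [0.3456 0.1723] along jaw -0.176 across -0.051
orange [229.8439 275.2832] [223 269  15  14 173] [0.3116 0.2421] along jaw -0.140 across -0.120
(252, 136) [0.6737 0.2143] along 0.052 across 0.189
(289, 136) [0.675  0.1157] along -0.027 across 0.248
(252, 193) [0.5198 0.2073] along -0.045 across 0.069
(289, 193) [0.5213 0.1111] along -0.122 across 0.127
(224, 237) [0.4048 0.2738] along -0.059 across -0.063
(276, 237) [0.407  0.1409] along -0.165 across 0.017
```

View pics/t2.png

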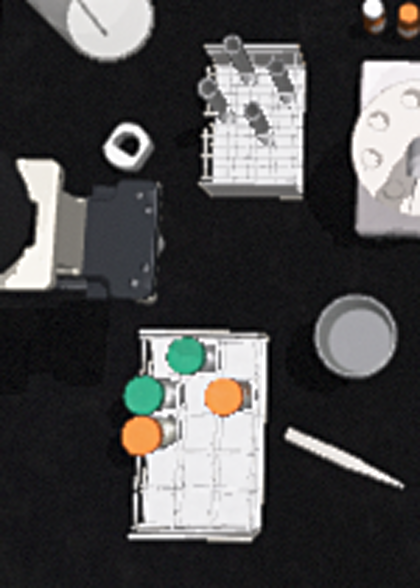

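```bash
python3 -m inch '1 2 0.2 0 0 0 -10; 1 4.1 0.4 -4 0 0 -20; 1 4.1 0.4 -8 0 0 -30; 1 4.1 0.4 -13 0 0 -36; 1 4.1 0.4 -18 0 0 -36; 1 4.1 0.4 -21 0 0 -36; 1 4.1 0.4 -22.9 0 0 -36; 1 4.1 0.4 -22.9 0 0 -36;1 4.1 0.4 -22.9 0 0 -36' 45
python3 -c "
from h import *
print(telemetry.get_state()['eef_pos'])"
```

```text
t: 4.95
eef_pos: [0.4954, 0.2806, 0.013]
ee_rot: [-3.129, -0.004, 0.945]
force: [-0.5, 0.2, 0.9]
width: 0.0875
[0.49538496 0.28061449 0.01303695]
```

```bash
python3 -m inch '1 -0.5 0.4 -0.1 0 0 0; 1 -0.5 0.4 -0.1 0 0 0'; python3 -c "
from h import *
for i in range(3): grab_frame('wrist');print(telemetry.get_state()['eef_pos'],telemetry.get_state()['ee_rot'],telemetry.get_state()['q'])"
```

```text
t: 5.2
eef_pos: [0.4916, 0.2843, 0.013]
ee_rot: [-3.125, -0.006, 0.948]
force: [0.3, -0.5, 0.1]
width: 0.0875
[0.4915121  0.28419651 0.01278296] [-3.12495842 -0.00571936  0.94777153] [ 0.85665192  0.41338872 -0.46104873 -0.02676721 -0.69235301 -3.02985524]
[0.49147929 0.28409289 0.01257736] [-3.12497939 -0.0053538   0.94776875] [ 0.85661047  0.41373808 -0.46114363 -0.02668526 -0.69227048 -3.02987816]
[0.49140475 0.2839857  0.01240422] [-3.12492417 -0.00501105  0.94768117] [ 0.85656759  0.41399813 -0.46124269 -0.02672271 -0.69225745 -3.02989359]
```

```bash
python3 -m inch '1 -0.1 0.05 -0.05 -0.8 -0.6 2; 1 -0.1 0.05 -0.05 -0.8 -0.6 2; 1 -0.1 0.05 -0.05 -0.8 -0.6 2'; python3 -c "
from h import *
print(telemetry.get_state()['q'])"
```

```text
t: 5.72
eef_pos: [0.4902, 0.2846, 0.0118]
ee_rot: [-3.141, 0.001, 0.983]
force: [-0.9, 1.0, 0.2]
width: 0.0874
[ 8.71099916e-01  4.13107194e-01 -4.75802614e-01 -1.24716135e-04
 -6.82700478e-01 -3.02957277e+00]
```

```bash
python3 -m inch '1 0.05 0 0 0 0 2.5; 1 0.05 0 0 0 0 2.5; 0.3 0.05 0 0 0 0 2.5; 0.3 0.05 0 0 0 0 2.5; 0.3 0.05 0 0 0 0 2.5; 0.3 0.05 0 0 0 0 2.5; 0.3 0.05 0 0 0 0 2.5' 45; python3 -c "
from h import *
print(telemetry.get_state()['q'])"
```

```text
t: 6.6
eef_pos: [0.4907, 0.2846, 0.0118]
ee_rot: [-3.141, 0.001, 1.027]
force: [-0.3, -0.2, 0.1]
width: 0.0431
[ 8.70406260e-01  4.13657017e-01 -4.74851676e-01 -3.36053344e-05
 -6.83054115e-01 -2.98542318e+00]
```

```bash
python3 -m inch '0.3 0 0 0 0 0 0; 0.3 0 0 0 0 0 0; 0.3 0 0 0 0 0 0' 45; python3 -m inch '0.3 0 0 5 0 0 0; 0.3 0 0 10 0 0 0; 0.3 0 0 16 0 0 0; 0.3 0 0 20 0 0 0; 0.3 0 0 20 0 0 0' 45; python3 -c "
from fit import *
print(telemetry.get_state()['q'],telemetry.get_state()['width'],goal(.105))"
```

```text
t: 6.98
eef_pos: [0.4907, 0.2845, 0.0118]
ee_rot: [-3.141, 0.001, 1.027]
force: [0.2, -0.0, 0.3]
width: 0.0364
t: 7.6
eef_pos: [0.492, 0.2858, 0.2156]
ee_rot: [3.14, -0.006, 1.027]
force: [0.1, 0.7, -1.2]
width: 0.0361
[ 0.8704  0.1893 -0.2475  0.0007 -1.128  -2.9854] 0.03611066188711802 (array([  1.8453, -27.783 ,   1.0127]), array([ -6.5738, -29.2721,  20.4091]))
```

```bash
python3 -m inch '0.3 0 -5 4 -1.6 -7.3 5.1; 0.3 0 -10 5 -3.3 -14.6 10.2; 0.3 0.5 -16 5 -4.9 -22 15.3; 0.3 1 -22 5 -6.6 -29.3 20.4; 0.3 1.8 -27.8 4 -6.6 -29.3 20.4; 0.3 1.8 -27.8 1 -6.6 -29.3 20.4; 0.3 1.8 -27.8 1 -6.6 -29.3 20.4'; python3 -c "
from fit import *
print(telemetry.get_state()['q'],goal(.105),z)
f=grab_frame('wrist');save(f,'w4.png');t=grab_frame('side')
cv2.imwrite('pics/w4c.png',np.vstack([cv2.resize(f['pixels'][:,:,::-1],(480,300)),cv2.resize(t['pixels'][130:230,250:410,::-1],(480,300),interpolation=2)]))"
```

```text
t: 8.48
eef_pos: [0.508, 0.0054, 0.2226]
ee_rot: [2.627, -0.072, 1.41]
force: [-0.8, 0.3, -1.2]
width: 0.0358
[ 0.5281 -0.2246 -0.9861  0.6629 -0.445  -2.8312] (array([0.2483, 0.2554, 0.3201]), array([ 0.1592, -0.2527,  0.1685])) [-0.4994  0.0137  0.8662]
```

View pics/w4c.png

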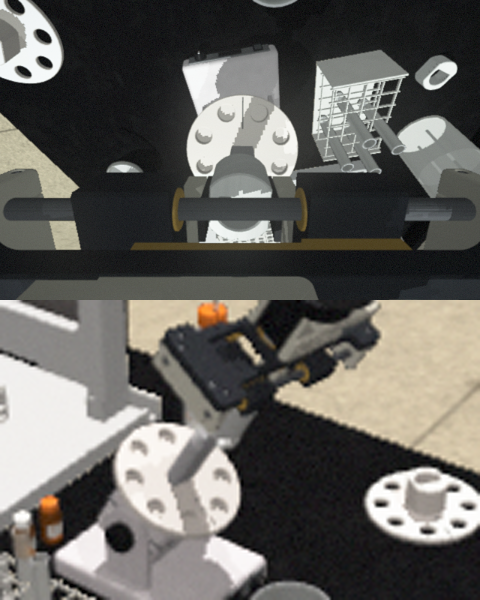

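```bash
python3 -m inch '0.3 0.75 0.25 -0.55 0.2 -0.2 0.2; 0.3 1.25 0.23 -1.41 0.2 -0.2 0.2; 0.3 1.75 0.22 -2.28 0.2 -0.2 0.2; 0.3 2.0 0.21 -2.7 0.2 -0.2 0.2;  0.3 2.25 0.2 -3.15 0.2 -0.2 0.2; 0.3 2.25 0.2 -3.15 0.2 -0.2 0.2'; python3 -c "
from fit import *
s=telemetry.get_state();print(s['q'],s['force'],s['moment'],goal(.065),seat+.065*z)"
```

```text
t: 9.32
eef_pos: [0.5377, 0.0104, 0.2027]
ee_rot: [2.619, -0.08, 1.418]
force: [-13.0, -5.7, 26.4]
width: 0.036
[ 0.4307 -0.1393 -1.0099  0.8051 -0.3058 -2.9027] [-12.9555  -5.6645  26.42  ] [-2.2658  1.0883 -1.2241] (array([-0.7199, -0.3039, -1.1562]), array([-0.2633,  0.3   , -0.2798])) [0.5305 0.0074 0.1911]
```

```bash
cat > kin.py <<'E'
from fit import *
from scipy.optimize import least_squares
S=[([-.9039,.3586,.0119,0,-1.2241,-.2881],(.2496,-.6271,.2266)),([-.1535,.0114,-.3878,0,-1.1703,-1.4196],(.4,-.2546,.2421)),
([.85665,.41339,-.46105,-.02677,-.69235,-3.02986],(.4915,.2842,.0128)),([.8711,.4131,-.4758,-.0001,-.6827,-3.0296],(.4902,.2846,.0118)),
([.8704,.1893,-.2475,.0007,-1.128,-2.9854],(.492,.2858,.2156)),([.5281,-.2246,-.9861,.6629,-.445,-2.8312],(.508,.0054,.2226)),([.4307,-.1393,-1.0099,.8051,-.3058,-2.9027],(.5377,.0104,.2027))]
rx=lambda a:Ro.from_euler("x",a);ry=lambda a:Ro.from_euler("y",a);rz=lambda a:Ro.from_euler("z",a)
def fk(q,k):
    h,L1x,L1z,L2,e,ds,dw,Lt,a1=k
    # ry(+) pitches x down
    A=rz(q[0]);U=A*ry(q[1]);F=A*ry(q[1]-q[2]);W=F*rx(sg*q[3]);T=W*ry(-q[4])
    p=A.apply([a1,-ds,h])+U.apply([L1x,0,L1z])+F.apply([L2,0,e])+W.apply([0,-dw,0])+T.apply([Lt,0,0])
    return p,T,T*rx(s6*q[5])
sg=1;s6=1
E
python3 - <<'E'
import kin;from kin import *
for kin.sg in(1,-1):
    r=least_squares(lambda k:np.concatenate([(fk(q,k)[0]-p) for q,p in S]+[1e-3*(np.array(k)-[.3,.05,.35,.35,.05,.1,.1,.3,0])]),[.3,.05,.35,.35,.05,.1,.1,.3,0])
    print(kin.sg,r.x,np.abs(r.fun[:21]).max(),[fk(q,r.x)[1].apply([1,0,0]) for q,p in S[5:]])
E
```

```text
1 [ 0.0006 -0.0241  0.5326  0.4578  0.0386  0.4898 -0.2991  0.1555  0.0279] 0.0317224505067277 [array([ 0.2286,  0.44  , -0.8684]), array([ 0.3228,  0.3871, -0.8637])]
-1 [ 0.1993 -0.0001  0.6022  0.4636 -0.0001 -0.0001  0.1916  0.3791 -0.0001] 0.001059440401579459 [array([ 0.4956, -0.0176, -0.8684]), array([ 0.504 , -0.0073, -0.8637])]
```

```bash
cat >> kin.py <<'E'
sg=-1
K=[.1993,0,.6022,.4636,0,0,.1916,.3791,0]
lo=np.array([-3.07,-1.43,-1.02,-3.03,-3.05,-3.03]);hi=np.array([3.07,2.12,1.25,1.67,0,3.03])
def res(q,P,R):
    p,T,_=fk(q,K); M=(T*rx(s6*q[5])*C).as_matrix()
    return np.r_[(p-P)*10,(M-R).ravel()]
# constant tool mount from start sample: choose s6,C so tool frames agree
def cal():
    global s6,C
    E=[([-.9039,.3586,.0119,0,-1.2241,-.2881],(-3.1416,0,1.9496)),([.5281,-.2246,-.9861,.6629,-.445,-2.8312],(2.627,-.072,1.41)),([-.1535,.0114,-.3878,0,-1.1703,-1.4196],(3.14,0,1.568))]
    b=9
    for s in(1,-1):
        D=[(fk(q,K)[1]*rx(s*q[5])).inv()*Ro.from_euler("xyz",e) for q,e in E]
        err=max((D[0].inv()*d).magnitude() for d in D)
        if err<b: b=err;s6=s;C=D[0]
    return b
err=cal()
def ik(P,R,n=60,seed=0):
    out=[];g=np.random.default_rng(seed)
    for i in range(n):
        r=least_squares(res,g.uniform(lo,hi),bounds=(lo,hi),args=(P,R))
        if r.cost<1e-6 and not any(np.abs(r.x-o).max()<.02 for o in out): out.append(r.x)
    return out
E
python3 - <<'E'
from kin import *
print(err,s6)
F=np.diag([-1,-1,1])
for s in(.105,.06,.012):
  for nm,R in(("A",Rt),("B",Rt@F)):
    print(s,nm); [print("   ",o) for o in ik(seat+s*z,R)]
E
```

```text
0.00070263028771724 -1
0.105 A
    [ 0.5308 -0.2254 -0.9806  0.661  -0.4457 -2.8291]
0.105 B
    [ 0.5308 -0.2254 -0.9806  0.6611 -0.4457  0.3125]
0.06 A
0.06 B
0.012 A
0.012 B
```

```bash
cat >> kin.py <<'E'
F=np.diag([-1.,-1,1])
def pose(O,Rb,hg,dl,half):
    """part with origin O (bottom on its axis) & axes Rb=[x y z]; grasp point hg above bottom; tool tilted dl deg about part y"""
    X,Y,Z=Rb.T
    R=Ro.from_rotvec(np.radians(dl)*Y).as_matrix()@np.c_[Y,X,-Z]
    P=O+hg*Z+.019*R[:,2]
    return P,(R@F if half else R)
Rsp=np.c_[x,y,z]
def flat(a): a=np.radians(a);return np.array([[np.cos(a),-np.sin(a),0],[np.sin(a),np.cos(a),0],[0,0,1]])
E
python3 - <<'E'
from kin import *
R_s=flat(-36.2);R_p=flat(-36.1)
for dl in(-15,0,10,15,20,25,30,35,40):
  for half in(0,1):
    L=[]
    for O,Rb,h in((np.array([.4907,.2843,0]),R_s,.03),(np.array([.4343,-.2525,0]),R_p,.03),(seat+.09*z,Rsp,.03),(seat+.042*z,Rsp,.03),(seat,Rsp,.03)):
        o=ik(*pose(O,Rb,h,dl,half),n=14); L.append([(round(min((q-lo).min(),(hi-q).min()),2),int(np.argmin(np.minimum(q-lo,hi-q)))+1) for q in o])
    print(dl,half,L)
E
```

```text
-15 0 [[(np.float64(0.26), 3)], [], [], [], []]
-15 1 [[(np.float64(0.26), 3)], [], [], [], []]
0 0 [[], [(np.float64(0.4), 3)], [(np.float64(0.03), 3)], [], []]
0 1 [[(np.float64(0.54), 3)], [(np.float64(0.4), 3)], [(np.float64(0.03), 3)], [], []]
10 0 [[(np.float64(0.24), 6)], [(np.float64(0.57), 3)], [(np.float64(0.29), 3)], [(np.float64(0.26), 3)], [(np.float64(0.23), 3)]]
10 1 [[(np.float64(0.7), 3)], [(np.float64(0.57), 3)], [(np.float64(0.29), 3)], [(np.float64(0.26), 3)], [(np.float64(0.23), 3)]]
15 0 [[(np.float64(0.34), 6)], [(np.float64(0.65), 3)], [(np.float64(0.41), 3)], [(np.float64(0.38), 3)], [(np.float64(0.37), 3)]]
15 1 [[(np.float64(0.77), 3)], [(np.float64(0.65), 3)], [(np.float64(0.41), 3)], [(np.float64(0.38), 3)], [(np.float64(0.37), 3)]]
20 0 [[(np.float64(0.43), 6)], [(np.float64(0.72), 3)], [(np.float64(0.5), 3)], [(np.float64(0.49), 3)], [(np.float64(0.48), 3)]]
20 1 [[(np.float64(0.83), 3)], [(np.float64(0.72), 3)], [(np.float64(0.5), 3)], [(np.float64(0.49), 3)], [(np.float64(0.48), 3)]]
25 0 [[(np.float64(0.5), 6)], [(np.float64(0.79), 3)], [(np.float64(
[... 278 characters left out ...]
.float64(0.67), 3)], [(np.float64(0.66), 3)]]
30 1 [[(np.float64(0.94), 3)], [(np.float64(0.86), 3)], [(np.float64(0.68), 3)], [(np.float64(0.67), 3)], [(np.float64(0.66), 3)]]
35 0 [[(np.float64(0.62), 6)], [(np.float64(0.93), 3)], [(np.float64(0.75), 3)], [(np.float64(0.74), 3)], [(np.float64(0.74), 3)]]
35 1 [[(np.float64(0.99), 3)], [(np.float64(0.93), 3)], [(np.float64(0.75), 3)], [(np.float64(0.74), 3)], [(np.float64(0.74), 3)]]
40 0 [[(np.float64(0.66), 6)], [(np.float64(0.99), 3)], [(np.float64(0.82), 3)], [(np.float64(0.82), 3)], [(np.float64(0.82), 3)]]
40 1 [[(np.float64(1.04), 3)], [(np.float64(0.99), 3)], [(np.float64(0.82), 3)], [(np.float64(0.82), 3)], [(np.float64(0.82), 3)]]
```

```bash
cat >> kin.py <<'E'
def delta(P,R):
    st=telemetry.get_state();R0=Ro.from_euler("xyz",st["ee_rot"])
    return np.round((P-st["eef_pos"])*100,2),np.round(np.degrees((Ro.from_matrix(R)*R0.inv()).as_rotvec()),2)
E
python3 -m inch '0.3 -1 0 1.75 0 0 0; 0.3 -2 0 3.5 0 0 0; 0.3 -2 0 3.5 0 0 0'
python3 - <<'E'
from kin import *
O=np.array([.42,-.11,0]);R=flat(-10)
a=pose(O,R,.03,0,0);print(delta(*a),ik(*a,n=14));a=pose(O,R,.031,15,0);print(ik(*a,n=14))
E
```

```text
t: 9.7
eef_pos: [0.5188, 0.0125, 0.2398]
ee_rot: [2.616, -0.083, 1.421]
force: [0.7, 0.8, -1.4]
width: 0.0355
(array([ -9.88, -12.25, -22.88]), array([ 0.28, 30.48, -0.13])) [array([ 0.2009,  0.2429, -0.7717, -0.    , -0.5562, -1.9462])]
[array([ 0.1284,  0.3816, -0.5351, -0.0982, -0.9068, -1.8034])]
```

```bash
python3 -m inch '0.3 -2 -5 0 0 10 0; 0.3 -5 -10 0 0 20 0; 0.3 -9.9 -12.2 -4 0.3 30.5 -0.1; 0.3 -9.9 -12.2 -10 0.3 30.5 -0.1; 0.3 -9.9 -12.2 -16 0.3 30.5 -0.1; 0.3 -9.9 -12.2 -20.5 0.3 30.5 -0.1; 0.3 -9.9 -12.2 -22 0.3 30.5 -0.1; 0.3 -9.9 -12.2 -22.7 0.3 30.5 -0.1; 0.3 -9.9 -12.2 -22.7 0.3 30.5 -0.1'
python3 - <<'E'
from kin import *
print(delta(*pose(np.array([.42,-.11,0]),flat(-10),.03,0,0)),telemetry.get_state()["moment"])
E
```

```text
t: 10.82
eef_pos: [0.4202, -0.1096, 0.0125]
ee_rot: [-3.141, 0.0, 1.397]
force: [1.0, 0.0, -1.4]
width: 0.0359
(array([-0.02, -0.04, -0.15]), array([ 0.  , -0.05, -0.04])) [-0.0602 -0.0239 -0.0238]
```

```bash
python3 -m inch '0.3 0 0 -0.12 0 0 0; 0.3 0 0 -0.2 0 0 0; 0.3 0 0 -0.2 0 0 0'; python3 -m inch '0.65 0 0 0 0 0 0;0.65 0 0 0 0 0 0;0.65 0 0 0 0 0 0;0.65 0 0 0.1 0 0 0;0.65 -0.25 0.05 0.2 1.3 7.4 0; 0.65 -0.5 0.1 0.2 2.6 14.8 0; 0.65 -0.5 0.1 0.2 2.6 14.8 0'
python3 - <<'E'
from kin import *
print(delta(*pose(np.array([.42,-.11,0]),flat(-10),.031,15,0)))
f=grab_frame("wrist");cv2.imwrite("pics/w5.png",f["pixels"][:,:,::-1]);f=grab_frame("top");cv2.imwrite("pics/w5t.png",cv2.resize(f["pixels"][160:310,250:460,::-1],None,fx=3,fy=3,interpolation=2))
E
```

```text
t: 11.2
eef_pos: [0.4207, -0.1095, 0.011]
ee_rot: [3.141, -0.0, 1.397]
force: [-0.7, 0.2, -1.1]
width: 0.0359
t: 12.08
eef_pos: [0.4175, -0.1088, 0.0121]
ee_rot: [-2.878, -0.0, 1.396]
force: [-0.1, -0.3, 0.3]
width: 0.0569
(array([-0.23, -0.04,  0.05]), array([-0.02, -0.08,  0.  ]))
```

View pics/w5.png

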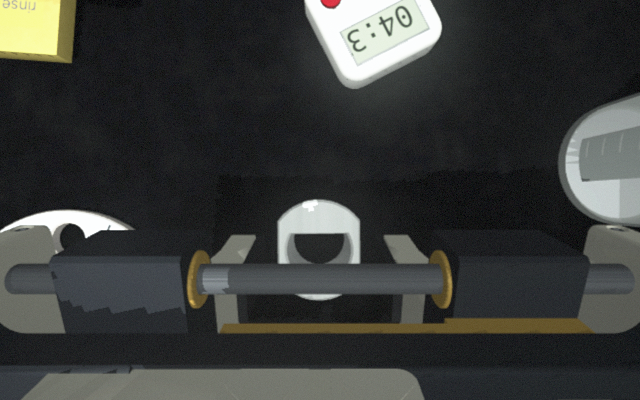

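```bash
python3 -m inch '0.65 -0.2 0 0.05 0 0 0; 0.65 -0.2 0 0.05 0 0 0; 0.3 -0.2 0 0.05 0 0 0; 0.3 -0.2 0 0.05 0 0 0; 0.3 -0.2 0 0.05 0 0 0; 0.3 -0.2 0 0.05 0 0 0; 0.3 -0.2 0 0.05 0 0 0' 50
python3 - <<'E'
from kin import *
f=grab_frame("wrist");m=f["pixels"][150:255,319:322].mean((1,2));g=np.diff(m);r=150+np.argmax(g[:70])+.5+.5
print(r,m[40:100:3],onz(f,(320,r),.042),telemetry.get_state()["eef_pos"])
print(delta(*pose(np.array([.42,-.11,0]),flat(-10),.031,15,0)),telemetry.get_state()["width"])
E
```

```text
t: 13.05
eef_pos: [0.4133, -0.1086, 0.013]
ee_rot: [-2.88, 0.0, 1.396]
force: [-0.5, 1.5, 4.6]
width: 0.0359
207.0 [ 29.4444  30.8889  35.5556  32.8889  33.6667  35.7778 121.     193.5556
 210.     212.     211.3333 211.1111 209.3333 210.4444 211.1111 208.6667
 209.5556 199.5556  33.7778  40.7778] [ 0.3906 -0.1038  0.042 ] [ 0.4134 -0.1086  0.013 ]
(array([ 0.18, -0.05, -0.03]), array([-0.  , -0.01,  0.01])) 0.035725175313635595
```

Run:
```python
from kin import *
f=grab_frame("wrist")
print(onz(f,(320,257.5),.042),onz(f,(320,207),.042),onz(f,(320,308),.042),onz(f,(320,207),0),ray(f,(320,200)))
```

```text
[ 0.4124 -0.1077  0.042 ] [ 0.3906 -0.1038  0.042 ] [ 0.4343 -0.1115  0.042 ] [ 0.3917 -0.1039  0.    ] (array([ 0.3868, -0.1036,  0.1852]), array([ 0.0048,  0.0025, -1.    ]))
```

```bash
python3 -m inch '0.6 0 0 0 0 0 0;0.6 0 0 0 0 0 0; 0.6 -0.3 0.08 0 0 0 0; 0.6 -0.58 0.12 0 0 0 0; 0.6 -0.58 0.12 0 0 0 0; 0.3 -0.58 0.12 0 0 0 0; 0.3 -0.58 0.12 0 0 0 0; 0.3 -0.58 0.12 0 0 0 0; 0.3 -0.58 0.12 0 0 0 0; 0.3 -0.58 0.12 0 0 0 0' 50
python3 - <<'E'
from kin import *
f=grab_frame("wrist");m=f["pixels"][150:255,319:322].mean((1,2));g=np.diff(m);r=150+np.argmax(g[:85])+1
print(r,onz(f,(320,r),.042),telemetry.get_state()["eef_pos"],telemetry.get_state()["width"])
E
```

```text
t: 14.4
eef_pos: [0.4077, -0.1075, 0.013]
ee_rot: [-2.88, -0.0, 1.396]
force: [1.4, 0.1, -0.1]
width: 0.0359
225 [ 0.3927 -0.104   0.042 ] [ 0.4077 -0.1074  0.013 ] 0.03572213314967749
```

```bash
python3 -m inch '0.3 0 0 5 0 0 0; 0.3 0 0 10 0 0 0; 0.3 0 2 16 0 0 0; 0.3 0 3 21 0 0 0; 0.3 0 3 21 0 0 0'
python3 - <<'E'
from kin import *
for b in(.09,.07,.045,0): print(b,delta(*pose(seat+b*z,Rsp,.0314,15,0)))
print(telemetry.get_state()["q"])
E
```

```text
t: 15.08
eef_pos: [0.4097, -0.0769, 0.2267]
ee_rot: [-2.887, -0.002, 1.397]
force: [0.5, -0.0, -2.8]
width: 0.0357
0.09 (array([ 9.76,  8.57, -0.5 ]), array([ -0.8 , -29.51,  -0.27]))
0.07 (array([10.76,  8.54, -2.24]), array([ -0.8 , -29.51,  -0.27]))
0.045 (array([12.01,  8.51, -4.4 ]), array([ -0.8 , -29.51,  -0.27]))
0 (array([14.25,  8.44, -8.3 ]), array([ -0.8 , -29.51,  -0.27]))
[ 0.1973  0.0978 -0.3207 -0.0948 -1.39   -1.913 ]
```

```bash
python3 -m inch '0.3 3 4 2 0 -10 0; 0.3 6 6.5 2.5 0 -20 0; 0.3 9.7 8.6 1 -0.8 -29.5 -0.3; 0.3 9.76 8.57 -0.5 -0.8 -29.5 -0.3; 0.3 9.76 8.57 -0.5 -0.8 -29.5 -0.3'
python3 - <<'E'
from kin import *
for b in(.09,.072,.066,.06,.054): print(b,delta(*pose(seat+b*z,Rsp,.0314,15,0)))
E
```

```text
t: 15.7
eef_pos: [0.5055, 0.0084, 0.2195]
ee_rot: [2.889, -0.073, 1.412]
force: [-0.8, -0.1, -1.1]
width: 0.0357
0.09 (array([0.17, 0.04, 0.21]), array([ 0.07, -0.25,  0.  ]))
0.072 (array([ 1.07,  0.01, -1.35]), array([ 0.07, -0.25,  0.  ]))
0.066 (array([ 1.37,  0.  , -1.87]), array([ 0.07, -0.25,  0.  ]))
0.06 (array([ 1.67, -0.01, -2.39]), array([ 0.07, -0.25,  0.  ]))
0.054 (array([ 1.97, -0.01, -2.91]), array([ 0.07, -0.25,  0.  ]))
```

```bash
python3 -m inch '0.3 0.6 0 -0.5 0 -0.2 0; 0.3 1.07 0 -1.35 0 -0.2 0; 0.3 1.37 0 -1.87 0 -0.2 0; 0.3 1.67 0 -2.39 0 -0.2 0; 0.3 1.97 0 -2.91 0 -0.2 0; 0.3 1.97 0 -2.91 0 -0.2 0'
python3 - <<'E'
from kin import *
s=telemetry.get_state();print(s["force"],s["moment"],s["width"])
for b in(.054,.045,.03,.0): print(b,delta(*pose(seat+b*z,Rsp,.0314,15,0)))
E
```

```text
t: 16.45
eef_pos: [0.5249, 0.0082, 0.1897]
ee_rot: [2.887, -0.073, 1.412]
force: [-0.9, 0.4, -2.5]
width: 0.0358
[-0.8598  0.3974 -2.5243] [-0.1479  1.4643 -0.0054] 0.03583046637330467
0.054 (array([0.03, 0.01, 0.08]), array([ 0.1 , -0.12,  0.02]))
0.045 (array([ 0.48, -0.  , -0.7 ]), array([ 0.1 , -0.12,  0.02]))
0.03 (array([ 1.23, -0.02, -2.  ]), array([ 0.1 , -0.12,  0.02]))
0.0 (array([ 2.73, -0.06, -4.6 ]), array([ 0.1 , -0.12,  0.02]))
```

```bash
python3 -m inch '0.3 0.25 0 -0.3 0 0 0; 0.3 0.5 0 -0.73 0 0 0; 0.3 0.75 -0.01 -1.17 0 0 0; 0.3 1 -0.01 -1.6 0 0 0; 0.3 1.23 -0.02 -2 0 0 0; 0.3 1.23 -0.02 -2 0 0 0'
python3 - <<'E'
from kin import *
s=telemetry.get_state();print(s["force"],s["moment"],s["width"])
for b in(.03,.01,.0): print(b,delta(*pose(seat+b*z,Rsp,.0314,15,0)))
f=grab_frame("side");cv2.imwrite("pics/s6.png",cv2.resize(f["pixels"][130:240,240:400,::-1],None,fx=4,fy=4,interpolation=2))
E
```

```text
t: 17.2
eef_pos: [0.537, 0.0078, 0.1688]
ee_rot: [2.888, -0.072, 1.412]
force: [-3.2, 1.7, -5.3]
width: 0.0357
[-3.1605  1.7434 -5.3335] [0.0068 2.1935 0.0748] 0.03569819193273506
0.03 (array([0.03, 0.01, 0.08]), array([ 0.12, -0.19,  0.03]))
0.01 (array([ 1.03, -0.01, -1.65]), array([ 0.12, -0.19,  0.03]))
0.0 (array([ 1.52, -0.03, -2.52]), array([ 0.12, -0.19,  0.03]))
```

View pics/s6.png

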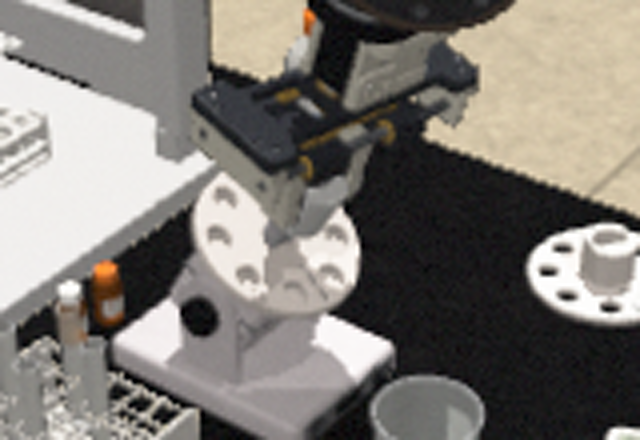

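```bash
python3 -m inch '0.3 0.2 0 -0.5 0 0 0; 0.3 0.45 0 -0.95 0 0 0; 0.3 0.7 0 -1.4 0 0 0; 0.3 0.95 0 -1.8 0 0 0; 0.3 1.2 0 -2.2 0 0 0; 0.3 1.4 0 -2.5 0 0 0; 0.3 1.5 0 -2.7 0 0 0; 0.3 1.5 0 -2.7 0 0 0'
python3 - <<'E'
from kin import *
s=telemetry.get_state();print(s["force"],s["moment"],s["width"],s["force"]@z)
for b in(0,-.003): print(b,delta(*pose(seat+b*z,Rsp,.0314,15,0)))
E
```

```text
t: 18.25
eef_pos: [0.5515, 0.0077, 0.1427]
ee_rot: [2.888, -0.072, 1.412]
force: [-10.7, -1.3, 9.7]
width: 0.0359
[-10.7243  -1.3055   9.7126] [-0.4016  3.3771  0.0836] 0.03589175287208739 13.751638876140513
0 (array([ 0.07, -0.02,  0.1 ]), array([ 0.12, -0.19,  0.03]))
-0.003 (array([ 0.22, -0.02, -0.16]), array([ 0.12, -0.19,  0.03]))
```

```bash
python3 -m inch '0.7 0 0 0 0 0 0; 0.7 0 0 0 0 0 0; 0.7 0 0 0 0 0 0; 0.7 -1 0 1.8 0 0 0; 0.8 -2.5 0.1 4.3 0 0 0; 0.9 -4.5 0.1 7.8 0 0 0; 1 -5 -4 9 0 0 0;1 -5 -4 9 0 0 0'
python3 - <<'E'
from kin import *
print(delta(*pose(np.array([.4343,-.2525,0]),flat(-36.1),.131,15,0)))
f=grab_frame("wrist");t=grab_frame("side")
cv2.imwrite('pics/w7.png',np.vstack([cv2.resize(f['pixels'][:,:,::-1],(480,300)),cv2.resize(t['pixels'][130:230,250:410,::-1],(480,300),interpolation=2)]))
E
```

```text
t: 19.25
eef_pos: [0.5019, -0.0332, 0.2343]
ee_rot: [2.885, -0.074, 1.411]
force: [0.4, -0.1, 0.1]
width: 0.0869
(array([ -7.16, -21.64, -12.16]), array([  7.66,  29.22, -25.22]))
```

View pics/w7.png

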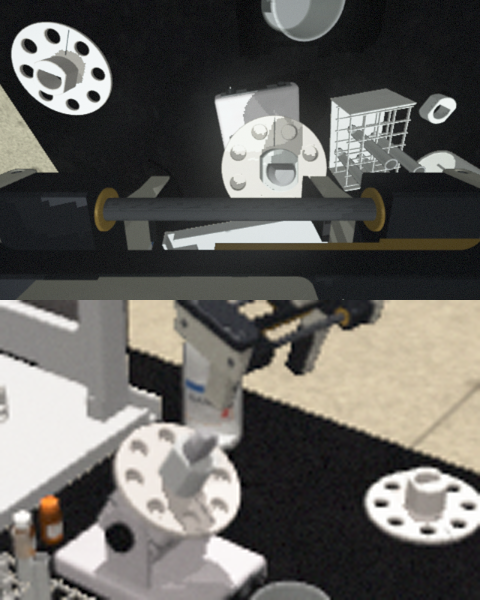

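```bash
python3 -m inch '1 -2 -6 0 1.9 7.3 -6.3; 1 -4 -12 0 3.8 14.6 -12.6; 1 -6 -18 -2 5.7 21.9 -18.9; 1 -7.1 -21.6 -6 7.7 29.2 -25.2; 1 -7.1 -21.6 -10 7.7 29.2 -25.2; 1 -7.1 -21.6 -12 7.7 29.2 -25.2; 1 -7.1 -21.6 -12 7.7 29.2 -25.2'
python3 - <<'E'
from kin import *
f=grab_frame("wrist");save(f,"w8.png");P=[]
for n,zz in(("plate_hub",.022),("plate_mark",.006)):
    for d in pinpoint("wrist",n)[:1]: P.append(onz(f,d["location"],zz));print(n,d["p"],d["location"],P[-1])
if len(P)==2: v=P[1]-P[0];print(np.degrees(np.arctan2(-v[1],-v[0])),np.linalg.norm(v[:2]))
m=f["pixels"].min(2)
print(delta(*pose(np.array([.4343,-.2525,0]),flat(-36.1),.031,15,0)))
# disc rim ellipse at z=.006
mm=(m>110).astype(np.uint8);u,w=proj(f,np.array([.4343,-.2525,.006]));print(u,w)
E
```

```text
t: 20.23
eef_pos: [0.4296, -0.2479, 0.1103]
ee_rot: [-2.873, 0.003, 0.941]
force: [0.9, 0.8, 0.4]
width: 0.0875
plate_hub 0.61 [316.8, 240.2] [ 0.4331 -0.2522  0.022 ]
plate_mark 0.78 [315.6, 169.2] [ 0.3852 -0.2188  0.006 ]
-34.90620074040592 0.058358648721882886
(array([ -0.11,  -0.12, -10.08]), array([-0.03, -0.05, -0.1 ]))
317.5578142762039 239.30180403393078
```

View pics/w8.png

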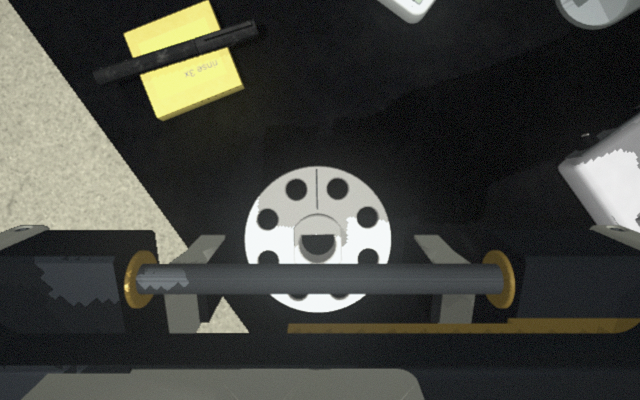

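```bash
python3 -m inch '1 -0.1 -0.1 -4 0 0 0; 1 -0.1 -0.1 -8 0 0 0; 1 -0.1 -0.1 -9.6 0 0 0; 1 -0.1 -0.1 -10.05 0 0 0; 0.7 -0.1 -0.1 -10.05 0 0 0; 0.3 -0.1 -0.1 -10.05 0 0 0; 0.3 -0.1 -0.1 -10.05 0 0 0; 0.3 -0.1 -0.1 -10.05 0 0 0; 0.3 -0.1 -0.1 -10.05 0 0 0; 0.3 -0.1 -0.1 -10.05 0 0 0;0.3 -0.1 -0.1 -10.05 0 0 0; 0.3 -0.1 -0.1 -10.05 0 0 0' 50
python3 - <<'E'
from kin import *
s=telemetry.get_state();print(s["force"],s["moment"],s["width"])
print(delta(*pose(np.array([.4343,-.2525,0]),flat(-36.1),.031,15,0)))
E
```

```text
t: 21.88
eef_pos: [0.4304, -0.2494, 0.013]
ee_rot: [-2.879, 0.0, 0.942]
force: [-0.2, -0.1, 2.0]
width: 0.0357
[-0.1979 -0.0596  1.993 ] [-0.5837 -0.3784  0.0601] 0.03567362502742151
(array([-0.01, -0.02, -0.04]), array([-0.03, -0.07, -0.1 ]))
```

```bash
python3 -m inch '0.3 0 0 3 0 0 0; 0.3 0 0 8 0 0 0; 0.3 0 1 14 0 0 0; 0.3 0 3 20 0 0 0; 0.3 0 6 25 0 0 0; 0.3 0 8 25 0 0 0'
python3 - <<'E'
from kin import *
for b in(.1,.075): print(b,delta(*pose(seat+b*z,Rsp,.0314,15,0)))
print(telemetry.get_state()["width"])
E
```

```text
t: 22.62
eef_pos: [0.4322, -0.1689, 0.2668]
ee_rot: [-2.886, -0.003, 0.943]
force: [-0.7, 0.8, -1.7]
width: 0.0359
0.1 (array([ 7.01, 17.78, -3.65]), array([ -7.59, -28.87,  25.17]))
0.075 (array([ 8.26, 17.74, -5.82]), array([ -7.59, -28.87,  25.17]))
0.035914914691455996
```

```bash
python3 -m inch '0.3 0 4 1 -1.9 -7.2 6.3; 0.3 1 8 1 -3.8 -14.4 12.6; 0.3 3 13 1 -5.7 -21.7 18.9; 0.3 5 17 0 -7.6 -28.9 25.2; 0.3 7 17.8 -3.6 -7.6 -28.9 25.2; 0.3 7 17.8 -3.6 -7.6 -28.9 25.2; 0.3 7 17.8 -3.6 -7.6 -28.9 25.2'
python3 - <<'E'
from kin import *
for b in(.1,.072,.066,.06,.054): print(b,delta(*pose(seat+b*z,Rsp,.0314,15,0)))
E
```

```text
t: 23.5
eef_pos: [0.5019, 0.0089, 0.2305]
ee_rot: [2.886, -0.074, 1.413]
force: [-0.1, 0.5, -1.3]
width: 0.0355
0.1 (array([ 0.03, -0.  , -0.02]), array([ 0.04, -0.04, -0.02]))
0.072 (array([ 1.43, -0.04, -2.45]), array([ 0.04, -0.04, -0.02]))
0.066 (array([ 1.73, -0.05, -2.97]), array([ 0.04, -0.04, -0.02]))
0.06 (array([ 2.03, -0.06, -3.49]), array([ 0.04, -0.04, -0.02]))
0.054 (array([ 2.33, -0.06, -4.01]), array([ 0.04, -0.04, -0.02]))
```

```bash
python3 -m inch '0.3 0.7 -0.02 -1.2 0 0 0; 0.3 1.43 -0.04 -2.45 0 0 0; 0.3 1.7 -0.05 -2.97 0 0 0; 0.3 2 -0.05 -3.5 0 0 0; 0.3 2.3 -0.05 -4 0 0 0; 0.3 2.3 -0.05 -4 0 0 0'
python3 - <<'E'
from kin import *
s=telemetry.get_state();print(s["force"],s["moment"],s["width"],s["force"]@Rsp)
for b in(.054,.042,.04): print(b,delta(*pose(seat+b*z,Rsp,.0314,15,0)))
E
```

```text
t: 24.25
eef_pos: [0.5248, 0.0083, 0.1901]
ee_rot: [2.886, -0.074, 1.413]
force: [-0.3, -0.3, -2.3]
width: 0.0357
[-0.2763 -0.2788 -2.279 ] [-0.3623  1.1226 -0.0852] 0.03572870064563624 [-1.3129 -0.4886 -1.84  ]
0.054 (array([0.04, 0.  , 0.04]), array([ 0.07, -0.08, -0.01]))
0.042 (array([ 0.64, -0.02, -1.  ]), array([ 0.07, -0.08, -0.01]))
0.04 (array([ 0.74, -0.02, -1.18]), array([ 0.07, -0.08, -0.01]))
```

```bash
python3 -m inch '0.3 0.2 0 -0.35 0 0 0; 0.3 0.4 -0.01 -0.65 0 0 0; 0.3 0.55 -0.02 -0.9 0 0 0; 0.3 0.67 -0.02 -1.15 0 0 0; 0.3 0.73 -0.02 -1.25 0 0 0; 0.3 0.73 -0.02 -1.25 0 0 0'
python3 - <<'E'
from kin import *
s=telemetry.get_state();print(s["force"],s["moment"],s["width"],s["force"]@Rsp)
for b in(.042,.04): print(b,delta(*pose(seat+b*z,Rsp,.0314,15,0)))
E
```

```text
t: 25.0
eef_pos: [0.5312, 0.008, 0.1792]
ee_rot: [2.886, -0.074, 1.413]
force: [-21.6, 3.1, 22.6]
width: 0.0357
[-21.5808   3.0551  22.6447] [1.6631 6.564  0.726 ] 0.03568000494797192 [-7.7307  1.318  30.4359]
0.042 (array([-0.  ,  0.01,  0.08]), array([ 0.05, -0.07, -0.01]))
0.04 (array([ 0.1 ,  0.01, -0.09]), array([ 0.05, -0.07, -0.01]))
```

```bash
python3 -m inch '0.3 -0.05 0 0.08 0 0 0; 0.7 -0.05 0 0.08 0 0 0; 0.7 -0.05 0 0.08 0 0 0; 0.7 -0.05 0 0.08 0 0 0; 0.7 -1 0 1.8 0 0 0; 0.8 -2.5 0.1 4.3 0 0 0; 0.9 -4.5 0.1 7.8 0 0 0; 1 -7 -4 11 0 0 0;1 -9 -6 12 0 0 0; 1 -9 -6 12 0 0 0'
python3 - <<'E'
from kin import *
f={c:grab_frame(c) for c in("wrist","side","top")}
for n in("plate_hub","plate_mark"):
    o={c:pinpoint(c,n) for c in f};o={c:v[0] for c,v in o.items() if v}
    X,r=tri([ray(f[c],v["location"]) for c,v in o.items()]);print(n,[(c,v["p"]) for c,v in o.items()],X,r,Rsp.T@(X-seat))
for n in("beaker","wash_bottle","short_spacer_center"):
    for c in("side","top"): print(n,c,[(d["location"],d["p"]) for d in pinpoint(c,n)[:1]])
cv2.imwrite('pics/w9.png',np.hstack([np.vstack([cv2.resize(f['wrist']['pixels'][:,:,::-1],(400,250)),cv2.resize(f["top"]['pixels'][100:300,200:480,::-1],(400,290),interpolation=2)]),cv2.resize(f["side"]['pixels'][130:230,270:344,::-1],(400,540),interpolation=2)]))
E
```

```text
t: 26.25
eef_pos: [0.441, -0.0528, 0.3008]
ee_rot: [2.883, -0.076, 1.412]
force: [-0.8, 0.3, -0.3]
width: 0.0875
plate_hub [('wrist', 0.75), ('side', 0.66), ('top', 0.81)] [0.5305 0.0097 0.1903] [np.float64(1.4), np.float64(2.3), np.float64(2.1)] [-0.0008  0.0023  0.0643]
plate_mark [('wrist', 0.63), ('side', 0.72), ('top', 0.57)] [0.4845 0.0128 0.1582] [np.float64(3.6), np.float64(1.1), np.float64(3.3)] [-0.0564 -0.0044  0.0595]
beaker side [([345.4, 260.8], 0.75)]
beaker top [([307.6, 239.9], 0.86)]
wash_bottle side [([328.3, 179.2], 0.62)]
wash_bottle top [([418.0, 146.4], 0.63)]
short_spacer_center side [([233.7, 277.3], 0.61)]
short_spacer_center top [([226.6, 170.3], 0.69)]
```

View pics/w9.png

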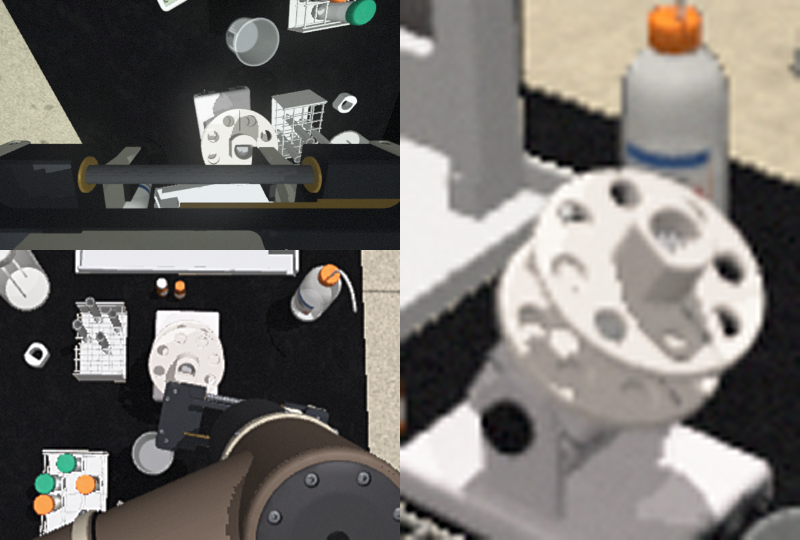

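```bash
python3 -m inch '1 -1 -6 0 0 0 0; 1 -1 -12 0 0 0 0; 1 -1 -18 0 0 0 0; 1 -1 -24 0 0 0 0; 1 -1 -24 0 0 0 0'
python3 - <<'E'
from kin import *
for c in("top","side"):
    f=grab_frame(c);a=cv2.cvtColor(cv2.imread(f"pics/{c}0.png"),cv2.COLOR_BGR2GRAY).astype(float);b=cv2.cvtColor(f["pixels"],cv2.COLOR_RGB2GRAY).astype(float)
    u,w=(309,240) if c=="top" else (345,243)
    A,B=[k[w-25:w+25,u-25:u+25] for k in(a,b)];print(c,cv2.phaseCorrelate(A,B,cv2.createHanningWindow((50,50),cv2.CV_64F)),np.abs(A-B).mean())
    for n in("beaker","plate_hub"): print(n,[(d["location"],d["p"]) for d in pinpoint(c,n)[:1]])
E
```

```text
t: 27.62
eef_pos: [0.4304, -0.2964, 0.2982]
ee_rot: [2.888, -0.074, 1.406]
force: [-0.1, 0.7, 0.4]
width: 0.0875
top ((0.019090238621860323, -0.032076883589052585), 0.9761761659504061) 0.8807553402804453
beaker [([311.8, 239.3], 0.86)]
plate_hub [([328.4, 181.0], 0.59)]
side ((-0.044006977730372654, -0.07811539200288209), 0.8846262453197116) 1.3061902370986482
beaker [([348.1, 261.6], 0.55)]
plate_hub [([318.1, 175.2], 0.68)]
```

Comparing the pictures shows the beaker has not moved, so I'm handing in.

```bash
python3 -c "
from station import arm
print(arm.job_done())"
```

```text
the job is handed in; nothing more can be done
None
```

The job is handed in at about 28 s. The tall spacer is keyed and down on the lower plate, and the loose tube plate is keyed, hub up, and down on the spacer. Both are released and the arm is clear.

**First attempt:** my first try at the spacer stopped on the shaft nose at about 29 N, because joint 3 ran into its range limit. I set the spacer down on free bench, took it again with the tool tilted 15° about the jaw axis, and it then went down cleanly. I took the plate with the same tilt.

**Last checks:**
- **Spacer:** it stopped within about 1 mm of the expected depth, with 14 N along the shaft.
- **Plate:** it stopped within about 1 mm of the expected depth, with 30 N along the shaft. The hub point measured 64.3 mm above the seat, against 64 mm wanted.
- **Plate angle:** the mark is on the flat's side. The three-camera estimate put it about 4 mm sideways of the line through the flat, which is about what its 1–4 mm scatter allows.
- **Beaker:** the network's point for it wandered by 2–6 pixels, but comparing the before and after pictures showed a shift of less than 0.1 pixel, so it did not move.
- **Wash bottle and short spacer:** I never touched them, and their detections moved by no more than about 2.5 pixels.

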